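# Hang four bottles on the balance bar

### The arm

A 6-joint arm with a two-finger parallel gripper is mounted at the origin on the work surface. World frame = base frame: x ahead of the robot, y to its left, z up, the work surface at z = 0. Lengths are in m, angles in degrees, forces in N, time in s.
With the tool pointing down it reaches from about 0.325 to 0.775 m from the base axis. Payload 5.5 kg.
Tool frame: the origin (TCP) lies midway between the tips of the shut fingers; the grasp point (between the pads) lies pinch_z behind it (pinch_z is the distance from the TCP to the grasp point, in m); y points along the fingers, x is the direction in which the jaws open and shut, and the axes are right-handed (so a half turn about y gives the same grasp; the last joint's range is limited). The gripper opens to 88 mm and grips with 3 to 60 N. Pads are 20 mm wide; open, the fingers measure 115 mm over their backs; the gripper's body (75 mm by 178 mm) begins 61 mm behind the grasp point.
Start: joints at [-79.968, 5.22, 70.514, -0, 104.267, -3.249], TCP at [0.138, -0.584, 0.223] pointing down, gripper open.
Joint ranges: [-164.24, 164.24], [-49.07, 125.15], [9.68, 141.18], [-86.29, 266.29], [3.28, 154.24], [-151.56, 151.56]. Speed limits (degrees/s): [147.25, 147.25, 172.46, 180, 180, 180].

### API

Orientations are given as [roll, pitch, yaw] about the fixed x, y, z axes, in that order (R = Rz(yaw) Ry(pitch) Rx(roll)).
In Python, from workcell import * gives the robot as it stands.
- The arm moves only by the tool play_rows, never from a script. Its argument "moves" is a list of rows, each an object of numbers: "ax", "ay", "az": the turn, a rotation vector about the world's x, y, z in degrees; "tx", "ty", "tz": the shift along the world's x, y, z in cm; "jaw": the finger opening in cm, from 0 to 8.78. In form: [{"ax": .., "ay": .., "az": .., "tx": .., "ty": .., "tz": .., "jaw": ..}, ...]. A call has 1 to 12 rows; each row shifts and turns the commanded pose from where the row before left it; what a row does not reach is not made up. A row lasts 1/12 s, in which the tool goes at most 41.7 mm and 7.16 degrees, less where a joint would pass 70% of its speed; a pose out of reach is approached as far as the arm can. A call with a gripper value outside its range is refused whole. The fingers move at their own pace and stop on an object; "grip_force" is the grip in N (left out, the last holds). Time passes only in rows, so rows that do not move let the fingers close. It gives the time, the measured TCP pose, the force and the opening at its end, in the units of the state.
- sense(): the state, without advancing time (a new reading comes with each control period).
- capture(name): name is "scene" or "top"; returns a dict with "image" (384x512x3 uint8, red, green, blue), "range_z" (384x512 float32, m along the optical axis (not along the pixel's ray), 0 where there is no reading), "intrinsics" (3x3 intrinsics, pixels), "D" ([k1, k2, p1, p2, k3] as OpenCV has them; the pictures are not rectified), "extrinsics" (4x4, takes a point from world to camera coordinates). Camera axes: x right, y down, z forward; pixel columns grow to the right and rows downward; lengths in m; the calibration is good to about 2 mm. A picture is of the moment at which its call begins.
- hand_in(): hands the job in, once; it reports no verdict.
The state is a dict: "time": time; "joint_positions": joint angles; "joint_velocities": joint speeds; "effort": joint torques, N m; "tcp_pos": TCP position; "eef_rot": TCP orientation; "contact_force": force on the tool from outside, world axes, zero at the start; "ft_torque": the same for the moment, N m; "grip_width": finger opening in m.
Only numpy, scipy, OpenCV 4.12 (cv2) and the standard library are available. Lean on these libraries where they do the work, as an engineer would, in place of code of your own. Each camera call takes 0.05 s, during which the arm holds its last target. There are 200 camera calls.

### The job

Hang the four bottles by their collars on the forks of the pivoting bar, the two large ones on the outer forks and the two small ones on the inner forks, so that it ends level. Hang them alternately left and right: never have two bottles on one side while the other side is empty, and never let the bar dip near its stops. Leave the tin, the carton and the tape roll where they are.

Things in the scene. Friction and masses are not known exactly. Their poses are not given: they have to be found in the camera images.
- large_a_mid (a point): large green glass bottle: round body 70 mm across, 160 mm tall over all, 0.30 kg. Closed; stands upright on the bench. From the bottom: body and shoulder, then a neck 25 mm across and 25 mm long, then a collar (flat glass ring 56 mm across, 5 mm thick, underside 115 mm above the bottom), then a dark straight cap 36 mm across and 40 mm tall, to be gripped from above. This point is on the bottle's axis half-way up, 80 mm above its bottom; z runs up the bottle.
- large_a_collar (a point): point on the axis of the same bottle at the underside of its collar, 115 mm above its bottom; the cap's middle is 25 mm above it.
- large_b_mid (a point): large green glass bottle: round body 70 mm across, 160 mm tall over all, 0.30 kg. Closed; stands upright on the bench. From the bottom: body and shoulder, then a neck 25 mm across and 25 mm long, then a collar (flat glass ring 56 mm across, 5 mm thick, underside 115 mm above the bottom), then a dark straight cap 36 mm across and 40 mm tall, to be gripped from above. This point is on the bottle's axis half-way up, 80 mm above its bottom; z runs up the bottle.
- large_b_collar (a point): point on the axis of the same bottle at the underside of its collar, 115 mm above its bottom; the cap's middle is 25 mm above it.
- small_a_mid (a point): small green glass bottle: round body 50 mm across, 140 mm tall over all, 0.15 kg. Closed; stands upright on the bench. From the bottom: body and shoulder, then a neck 25 mm across and 25 mm long, then a collar (flat glass ring 56 mm across, 5 mm thick, underside 95 mm above the bottom), then a dark straight cap 36 mm across and 40 mm tall, to be gripped from above. This point is on the bottle's axis half-way up, 70 mm above its bottom; z runs up the bottle.
- small_a_collar (a point): point on the axis of the same bottle at the underside of its collar, 95 mm above its bottom; the cap's middle is 25 mm above it.
- small_b_mid (a point): small green glass bottle: round body 50 mm across, 140 mm tall over all, 0.15 kg. Closed; stands upright on the bench. From the bottom: body and shoulder, then a neck 25 mm across and 25 mm long, then a collar (flat glass ring 56 mm across, 5 mm thick, underside 95 mm above the bottom), then a dark straight cap 36 mm across and 40 mm tall, to be gripped from above. This point is on the bottle's axis half-way up, 70 mm above its bottom; z runs up the bottle.
- small_b_collar (a point): point on the axis of the same bottle at the underside of its collar, 95 mm above its bottom; the cap's middle is 25 mm above it.
- bar (a joint): tilt of the bar on its pivot: 0 is level, positive raises the left (+y) end; stops at +-0.26 rad. A centring spring of 3 N m/rad and a damper hold it: a lone large bottle on an outer fork tilts it about 0.15 rad (that fork sinks some 23 mm); a lone small one on an inner fork about 0.03 rad.
- bar_mid (a point): pivot of the balance bar, 180 mm above the bench: middle of its 400 mm aluminium beam (14 mm deep, 22 mm high, top level with this point). Its y runs along the beam to the left, its x away from the robot; the beam turns about x. Four forks stick out of the beam's near face towards the robot (-x). A steel post and base plate stand behind and below.
- fork_lo (a point): seat of the outer left fork, 155 mm from the pivot: where the centre of a hung collar's underside comes, between its two prongs, level with their tops (prongs 9 mm wide, 34 mm apart, from the beam 38 mm beyond to 43 mm on the robot's side, tips with lips 6.5 mm high). The neck enters from the robot's side, collar above the lips, then is set down. Axes as bar_mid; moves with the bar.
- fork_li (a point): seat of the inner left fork, 68 mm from the pivot: where the centre of a hung collar's underside comes, between its two prongs, level with their tops (prongs 9 mm wide, 34 mm apart, from the beam 38 mm beyond to 43 mm on the robot's side, tips with lips 6.5 mm high). The neck enters from the robot's side, collar above the lips, then is set down. Axes as bar_mid; moves with the bar.
- fork_ri (a point): seat of the inner right fork, 68 mm from the pivot: where the centre of a hung collar's underside comes, between its two prongs, level with their tops (prongs 9 mm wide, 34 mm apart, from the beam 38 mm beyond to 43 mm on the robot's side, tips with lips 6.5 mm high). The neck enters from the robot's side, collar above the lips, then is set down. Axes as bar_mid; moves with the bar.
- fork_ro (a point): seat of the outer right fork, 155 mm from the pivot: where the centre of a hung collar's underside comes, between its two prongs, level with their tops (prongs 9 mm wide, 34 mm apart, from the beam 38 mm beyond to 43 mm on the robot's side, tips with lips 6.5 mm high). The neck enters from the robot's side, collar above the lips, then is set down. Axes as bar_mid; moves with the bar.
- tin: bystander: upright food tin, 72 mm across, 110 mm tall, among the bottles; origin at its bottom.
- carton: bystander: cardboard carton 120 x 80 x 70 mm to one side of the bar; origin at the centre of its underside.
- tape: bystander: roll of packing tape lying flat, 100 mm across, 48 mm tall, to the other side of the bar; origin at the centre of its underside.
Things that resemble listed ones, but are neither listed nor needed, are in the scene too. Leave any red look-alike of the part that bears small_b_mid alone. Leave any pink look-alike of the part that bears small_a_mid alone.

How it is judged:
By the outcome, as a careful person would: the job done as asked, in the order asked, and still so for the second after the job is handed in, with the robot touching nothing.
It also fails if it takes over 72 s, if anything falls off the work surface, if the arm or the gripper's body presses on something with over 40 N, if the wrist force passes 120 N, or if a joint passes its speed limit or range.

## Working session

There is one attempt and no reset: what is moved stays moved. The work goes in short steps, Python scripts to look and compute and a tool call to move; the robot and the scene stay as the last step left them, time stands still between calls to the robot, and variables do not carry over. Pictures are saved under pics/ and viewed, about 8 in all and at most 12, crops included, and the job is handed in when it is done.

Besides the shell and the picture viewer there is one more tool, called as a command line: name --argument value ..., lists and objects as JSON in quotes. play_rows: Moves the arm, as the interface text tells. Its arguments: {"type":"object","properties":{"moves":{"type":"array","items":{"type":"object","properties":{"ax":{"type":"number"},"ay":{"type":"number"},"az":{"type":"number"},"tx":{"type":"number"},"ty":{"type":"number"},"tz":{"type":"number"},"jaw":{"type":"number"}}}},"grip_force":{"type":"number"}},"required":["moves"]}

```bash
ls; mkdir -p pics; python3 - <<'E'
from workcell import *
import cv2,numpy as np
s=sense();print(s)
for n in("scene","top"):
    c=capture(n);np.savez(f"{n}0.npz",**c)
    print(n,c["intrinsics"],c["D"],c["extrinsics"])
    cv2.imwrite(f"pics/{n}0.png",cv2.resize(c["image"][:,:,::-1],(800,600)))
E
```

```text
pics
{'time': 0.0, 'joint_positions': array([-7.99671230e+01,  5.26346499e+00,  7.05822194e+01, -1.20201078e-04,
        1.04267964e+02, -3.24925925e+00]), 'joint_velocities': array([ 0.00856147, -0.03124358, -0.03345793, -0.0170256 ,  0.02352002,
        0.0362015 ]), 'effort': array([-2.42546766e-04, -4.46447074e+01, -4.06448615e+01,  6.97413809e-02,
        2.90922832e-02, -1.20894342e-04]), 'tcp_pos': array([ 0.13778562, -0.58364854,  0.22149983]), 'eef_rot': array([-89.99367477,   0.11347247, -76.71788698]), 'contact_force': array([ 0.5670952 ,  0.16108099, -0.47957934]), 'ft_torque': array([ 0.01415424, -0.01985578,  0.01704337]), 'grip_width': 0.08758273403998441}
scene [[417.62309667   0.         255.22579909]
 [  0.         417.62309667 188.4180941 ]
 [  0.           0.           1.        ]] [-0.00672139  0.          0.          0.          0.        ] [[ 0.2493878   0.96838442 -0.00611125 -0.11137193]
 [ 0.68079893 -0.17980699 -0.71005793 -0.22956463]
 [-0.68870788  0.17291925 -0.70411674  1.57141756]
 [ 0.          0.          0.          1.        ]]
top [[494.49892256   0.         252.07917986]
 [  0.         494.49892256 196.13891649]
 [  0.           0.           1.        ]] [-0.2206944  0.         0.         0.         0.       ] [[-0.00345137 -0.99997621  0.00597196 -0.01608897]
 [-0.99854068  0.00312444 -0.05391421  0.4868876 ]
 [ 0.05389427 -0.00614933 -0.99852771  1.61660589]
 [ 0.          0.          0.          1.        ]]
```

View pics/scene0.png

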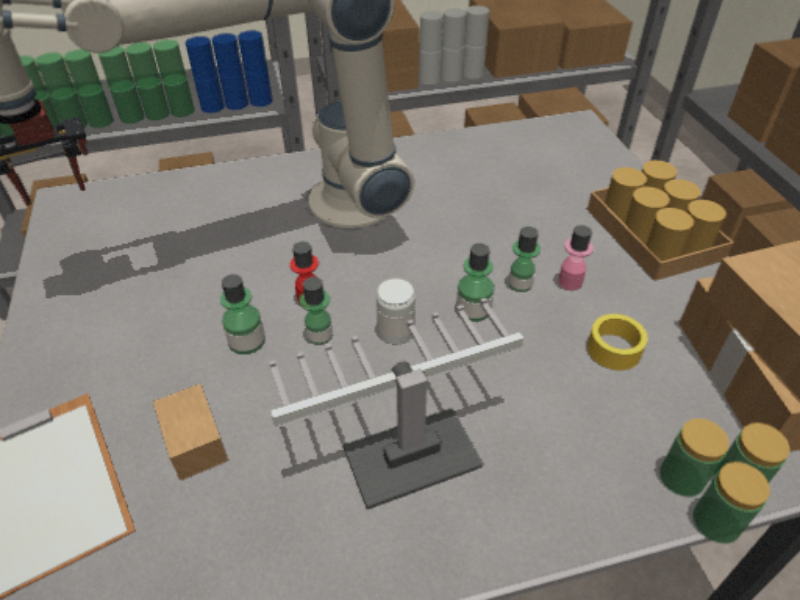

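View pics/top0.png

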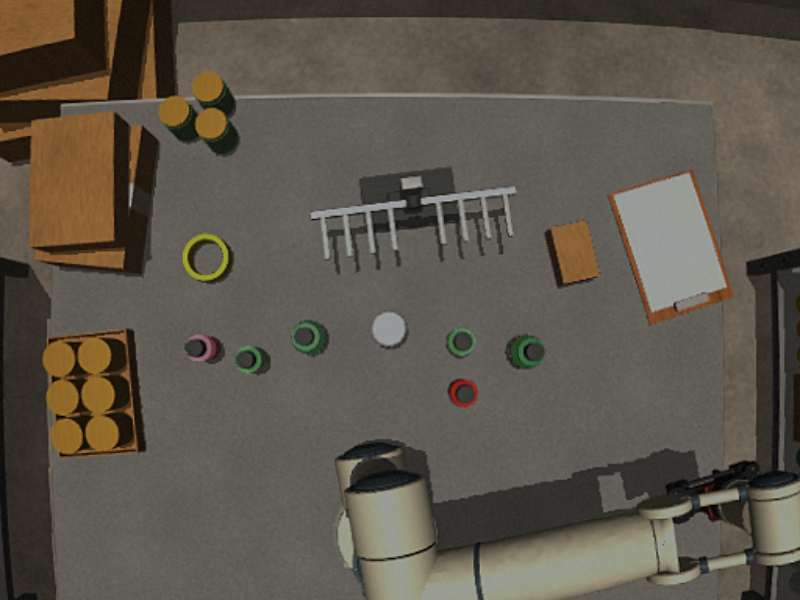

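The scene picture shows the bar at about (400,375) and the post behind it. In the top picture, +y is left and +x is up.

Candidates in the top picture (800x600 px):
- **Large bottles:** green at (307,337) and (526,351).
- **Small bottles:** green at (250,359) and (462,342). These fit because they are green, have small bodies and stand at the right height.
- **Look-alikes to leave alone:** red at (463,393) and pink at (202,348).

The tin is at (389,329).

```bash
cat > h.py <<'E'
from workcell import *
import cv2,numpy as np
def world(c):
    K,E=c["intrinsics"],c["extrinsics"];z=c["range_z"].astype(float);h,w=z.shape
    v,u=np.mgrid[:h,:w]
    n=cv2.undistortPoints(np.stack([u,v],-1).reshape(-1,1,2).astype(float),K,np.array(c["D"])).reshape(h,w,2)
    P=np.dstack([n*z[...,None],z]); W=(P-E[:3,3])@E[:3,:3]
    W[z<=0]=np.nan; return W
E
python3 - <<'E'
from h import *
import workcell
print({k:v for k,v in vars(workcell).items() if not k.startswith('_')}.keys(), getattr(workcell,'pinch_z',None))
boxes={}
for n in("top","scene"):
    c=dict(np.load(n+"0.npz"));W=world(c);im=c["image"];hsv=cv2.cvtColor(im,cv2.COLOR_RGB2HSV)
    X,Y,Z=W[...,0],W[...,1],W[...,2]
    print(n,"bench z",np.nanmedian(Z[(abs(X-.4)<.2)&(abs(Y)<.4)&(Z<.02)]))
    # cap tops, bottles zone
    for z0,z1 in((.15,.168),(.13,.148)):
        m=((Z>z0)&(Z<z1)&(X>.25)&(X<.56)&(abs(Y)<.45)&(im.max(-1)<90)).astype(np.uint8)
        k,l,st,ce=cv2.connectedComponentsWithStats(m)
        for i in range(1,k):
            if st[i,4]>15:
                p=W[l==i];u,v=ce[i]
                x,y=(p[:,:2].max(0)+p[:,:2].min(0))/2
                # collar colour: median of saturated pixels near by
                q=(abs(X-x)<.03)&(abs(Y-y)<.03)&(Z>.06)&(hsv[...,1]>100)
                print(z0,st[i,4],"px",ce[i].round(),"mean",p.mean(0).round(4),"ext",p.min(0).round(3),p.max(0).round(3),"hue",np.median(hsv[...,0][q]),q.sum())
    m=((Z>.155)&(Z<.20)&(X>.5)&(X<.95)&(abs(Y)<.35)).astype(np.uint8)
    k,l,st,ce=cv2.connectedComponentsWithStats(m)
    for i in range(1,k):
        if st[i,4]>30:
            p=W[l==i];print("bar",st[i],cv2.minAreaRect(p[:,:2].astype(np.float32)*1000),np.median(p[:,2]))
    m=((Z>.03)&(Z<.13)&(X>.25)&(X<.95)&(abs(Y)<.5)).astype(np.uint8)
    if n=="top":
        k,l,st,ce=cv2.connectedComponentsWithStats(m)
        for i in range(1,k):
            if st[i,4]>100:
                p=W[l==i];print("other",ce[i].round(),p.min(0).round(3),p.max(0).round(3))
    cv2.imwrite(f"pics/crop_{n}.png",cv2.resize(im[90:270,100:370,::-1],(800,533),interpolation=cv2.INTER_CUBIC))
E
```

```text
dict_keys(['capture', 'hand_in', 'sense', 'Unreachable', 'pinch_z']) 0.0187
top bench z 0.0007706715038593871
0.15 108 px [194. 215.] mean [0.4223 0.157  0.1603] ext [0.405 0.14  0.151] [0.438 0.176 0.168] hue 62.0 86
0.15 116 px [342. 224.] mean [ 0.3926 -0.2885  0.1602] ext [ 0.376 -0.307  0.153] [ 0.409 -0.271  0.167] hue 62.0 193
0.13 102 px [296. 219.] mean [ 0.4112 -0.1505  0.1396] ext [ 0.395 -0.166  0.132] [ 0.428 -0.135  0.146] hue 62.0 34
0.13 96 px [124. 222.] mean [0.4012 0.3771 0.1399] ext [0.386 0.362 0.13 ] [0.417 0.394 0.148] hue 75.0 15
0.13 97 px [156. 230.] mean [0.3781 0.2761 0.1402] ext [0.362 0.26  0.13 ] [0.396 0.293 0.147] hue 62.0 28
0.13 109 px [297. 252.] mean [ 0.3106 -0.1536  0.1407] ext [ 0.294 -0.171  0.131] [ 0.328 -0.137  0.148] hue 1.0 144
bar [ 198  119  133   48 1493] ((649.334716796875, -58.52241516113281), (118.38977813720703, 401.236083984375), 7.502329349517822) 0.1805898335079868
other [128.  73.] [0.823 0.323 0.03 ] [0.95  0.472 0.127]
other [366. 161.] [ 0.531 -0.441  0.03 ] [ 0.66  -0.34   0.082]
other [131. 164.] [0.542 0.328 0.03 ] [0.642
[... 821 characters left out ...]
372. 151.] mean [0.412  0.3719 0.1358] ext [0.397 0.362 0.13 ] [0.419 0.388 0.141] hue 173.0 2
0.13 32 px [193. 162.] mean [ 0.3236 -0.1549  0.1364] ext [ 0.315 -0.17   0.13 ] [ 0.328 -0.14   0.143] hue 1.0 149
0.13 56 px [306. 168.] mean [0.436  0.1539 0.1393] ext [0.424 0.142 0.13 ] [0.443 0.172 0.148] hue 65.0 46
0.13 34 px [200. 185.] mean [ 0.4267 -0.151   0.1356] ext [ 0.416 -0.167  0.13 ] [ 0.432 -0.134  0.143] hue 65.0 51
0.13 62 px [150. 188.] mean [ 0.4055 -0.2863  0.1391] ext [ 0.393 -0.305  0.13 ] [ 0.414 -0.27   0.148] hue 65.0 60
bar [ 173  191  162   82 2831] ((657.22119140625, -55.22343444824219), (137.1209259033203, 399.56768798828125), 6.865438461303711) 0.17875936102031056
```

View pics/crop_top.png

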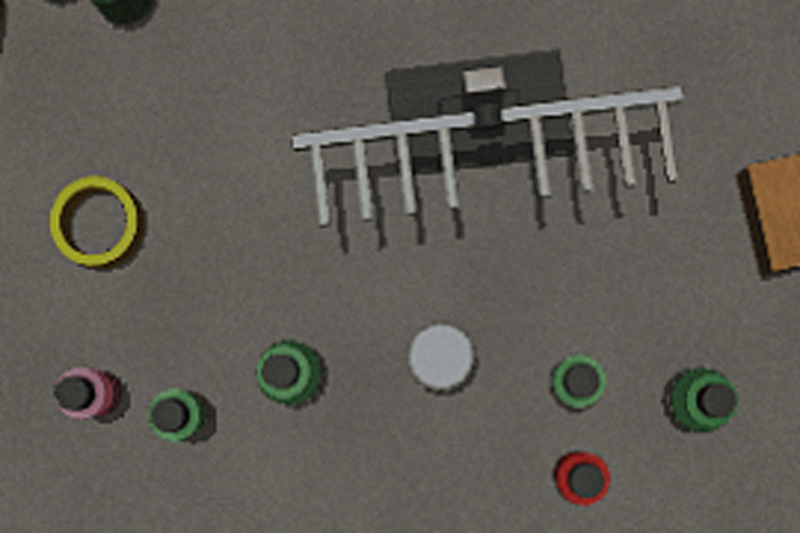

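The crop confirms the four green bottles: larges at (285,370) and (700,400), smalls at (172,413) and (579,381). Red is at (583,479) and pink at (82,392). Next I fit the bar.

```bash
cat >> h.py <<'E'
def onplane(c,uv,z):
    K,E=c["intrinsics"],c["extrinsics"]
    n=cv2.undistortPoints(np.asarray(uv,float).reshape(-1,1,2),K,np.array(c["D"])).reshape(-1,2)
    d=np.c_[n,np.ones(len(n))]@E[:3,:3]; o=-E[:3,:3].T@E[:3,3]
    return o+d*((z-o[2])/d[:,2])[:,None]
E
python3 - <<'E'
from h import *
c=dict(np.load("top0.npz"));W=world(c);X,Y,Z=[W[...,i] for i in range(3)]
im=c["image"].astype(int)
reg=(X>.53)&(X<.80)&(abs(Y+.055)<.23)
m=reg&(Z>.165)&(Z<.195)&(im.min(-1)>105)
v,u=np.nonzero(m);P=onplane(c,np.c_[u,v],.18)[:,:2]
# beam = iterated line fit on the far edge band
a=np.deg2rad(7.2);o=np.array([.68,-.058])
for it in range(8):
    ex=np.array([np.cos(a),np.sin(a)]);ey=np.array([-np.sin(a),np.cos(a)])
    q=(P-o)@np.c_[ex,ey]; b=q[abs(q[:,0])<.010] if it>2 else q[abs(q[:,0])<.018]
    f=np.polyfit(b[:,1],b[:,0],1); a-=np.arctan(f[0]); o=o+ex*f[1]
    if it>4: pass
    o=o+ey*(b[:,1].max()+b[:,1].min())/2
print("yaw",np.rad2deg(a),"centre",o,"beam len",np.ptp(b[:,1]),"n",len(b))
q=(P-o)@np.c_[ex,ey]
pr=q[(q[:,0]<-.02)]
l=np.sort(pr[:,1]);g=np.split(l,np.nonzero(np.diff(l)>.006)[0]+1)
for k in g:
    s=pr[(pr[:,1]>=k[0])&(pr[:,1]<=k[-1])]
    print(len(k),"y",s[:,1].mean().round(4),"tip x",s[:,0].min().round(4))
print("far edge",q[:,0].max())
for s in(-1,1):
  print("beam end z",np.nanmedian(Z[m&(abs((X-o[0])*ey[0]+(Y-o[1])*ey[1]-s*.17)<.03)]))
for n,y in(("lo",.155),("li",.068),("ri",-.068),("ro",-.155)): print(n,(o-.045*ex+y*ey).round(4))
pm=reg&(Z>.195);print("max z near post",np.nanmax(np.where(reg,Z,0)),pm.sum(),np.nanpercentile(Z[reg],99.9))
E
```

```text
yaw 7.311636758158305 centre [ 0.67872263 -0.05412597] beam len 0.3993483692881804 n 552
62 y -0.1768 tip x -0.0865
55 y -0.1332 tip x -0.0842
58 y -0.0886 tip x -0.0849
56 y -0.0455 tip x -0.0852
62 y 0.0461 tip x -0.0856
60 y 0.0893 tip x -0.0857
64 y 0.1332 tip x -0.0858
64 y 0.1765 tip x -0.0858
far edge 0.007195755201874351
beam end z 0.18060000323259126
beam end z 0.18101583155660994
lo [0.6144 0.0939]
li [0.6254 0.0076]
ri [ 0.6427 -0.1273]
ro [ 0.6538 -0.2136]
max z near post 0.21281344811491554 115 0.20994523804069803
```

play_rows --moves '[{"tx": 2.25, "ty": 3.2, "az": 7, "jaw": 6.5}, {"tx": 2.25, "ty": 3.2, "az": 7}, {"tx": 2.25, "ty": 3.2, "az": 7}, {"tx": 2.25, "ty": 3.2, "az": 7}, {"tx": 2.25, "ty": 3.2, "az": 7}, {"tx": 2.25, "ty": 3.2, "az": 7}, {"tx": 2.25, "ty": 3.2, "az": 7}, {"tx": 2.25, "ty": 3.2, "az": 7}, {"tx": 2.25, "ty": 3.2, "az": 7}, {"tx": 2.25, "ty": 3.2, "az": 7}, {"tx": 2.25, "ty": 3.2, "az": 7}, {"tx": 2.25, "ty": 3.2, "az": 7}]' --grip_force 25

```text
validation failed for argument at $.mo...
```

play_rows --moves '[{"tx": -0.2, "ty": 3.9}, {"tx": -0.2, "ty": 3.9}, {"tx": -0.2, "ty": 3.9}, {"tx": -0.2, "ty": 3.9}, {"tx": -0.2, "ty": 3.9}, {"tx": -0.2, "ty": 3.9}, {"tx": -0.2, "ty": 3.9}, {"tx": -0.2, "ty": 3.9}, {"tx": -0.2, "ty": 3.9}, {"tx": -0.2, "ty": 3.9}, {"tx": -0.2, "ty": 3.9}, {}]'

```text
validation failed for argument at $.mo...
```

play_rows --moves '[{"ax": 0, "ay": 0, "az": 7, "tx": 2.25, "ty": 3.2, "tz": 0, "jaw": 6.5}, {"ax": 0, "ay": 0, "az": 7, "tx": 2.25, "ty": 3.2, "tz": 0, "jaw": 6.5}, {"ax": 0, "ay": 0, "az": 7, "tx": 2.25, "ty": 3.2, "tz": 0, "jaw": 6.5}, {"ax": 0, "ay": 0, "az": 7, "tx": 2.25, "ty": 3.2, "tz": 0, "jaw": 6.5}, {"ax": 0, "ay": 0, "az": 7, "tx": 2.25, "ty": 3.2, "tz": 0, "jaw": 6.5}, {"ax": 0, "ay": 0, "az": 7, "tx": 2.25, "ty": 3.2, "tz": 0, "jaw": 6.5}, {"ax": 0, "ay": 0, "az": 7, "tx": 2.25, "ty": 3.2, "tz": 0, "jaw": 6.5}, {"ax": 0, "ay": 0, "az": 7, "tx": 2.25, "ty": 3.2, "tz": 0, "jaw": 6.5}, {"ax": 0, "ay": 0, "az": 7, "tx": 2.25, "ty": 3.2, "tz": 0, "jaw": 6.5}, {"ax": 0, "ay": 0, "az": 7, "tx": 2.25, "ty": 3.2, "tz": 0, "jaw": 6.5}, {"ax": 0, "ay": 0, "az": 7, "tx": 2.25, "ty": 3.2, "tz": 0, "jaw": 6.5}, {"ax": 0, "ay": 0, "az": 7, "tx": 2.25, "ty": 3.2, "tz": 0, "jaw": 6.5}]' --grip_force 25

```text
time: 1.1
tcp_pos: [0.4084, -0.1981, 0.2224]
eef_rot: [-90.0, 0.0, 7.6]
contact_force: [1.2, -0.1, 0.7]
grip_width: 0.0652
```

play_rows --moves '[{"ax": 0, "ay": 0, "az": 0, "tx": -0.245, "ty": 3.95, "tz": 0, "jaw": 6.5}, {"ax": 0, "ay": 0, "az": 0, "tx": -0.245, "ty": 3.95, "tz": 0, "jaw": 6.5}, {"ax": 0, "ay": 0, "az": 0, "tx": -0.245, "ty": 3.95, "tz": 0, "jaw": 6.5}, {"ax": 0, "ay": 0, "az": 0, "tx": -0.245, "ty": 3.95, "tz": 0, "jaw": 6.5}, {"ax": 0, "ay": 0, "az": 0, "tx": -0.245, "ty": 3.95, "tz": 0, "jaw": 6.5}, {"ax": 0, "ay": 0, "az": 0, "tx": -0.245, "ty": 3.95, "tz": 0, "jaw": 6.5}, {"ax": 0, "ay": 0, "az": 0, "tx": -0.245, "ty": 3.95, "tz": 0, "jaw": 6.5}, {"ax": 0, "ay": 0, "az": 0, "tx": -0.245, "ty": 3.95, "tz": 0, "jaw": 6.5}, {"ax": 0, "ay": 0, "az": 0, "tx": -0.245, "ty": 3.95, "tz": 0, "jaw": 6.5}, {"ax": 0, "ay": 0, "az": 0, "tx": -0.245, "ty": 3.95, "tz": 0, "jaw": 6.5}, {"ax": 0, "ay": 0, "az": 0, "tx": -0.245, "ty": 3.95, "tz": 0, "jaw": 6.5}, {"ax": 0, "ay": 0, "az": 0, "tx": -0.245, "ty": 3.95, "tz": 0, "jaw": 6.5}]'

```text
time: 2.1
tcp_pos: [0.3776, 0.276, 0.2223]
eef_rot: [-90.0, 0.0, 7.3]
contact_force: [1.4, -0.2, -0.3]
grip_width: 0.065
```

play_rows --moves '[{"ax": 0, "ay": 0, "az": 0, "tx": 0, "ty": 0, "tz": -2.0, "jaw": 6.5}, {"ax": 0, "ay": 0, "az": 0, "tx": 0, "ty": 0, "tz": -2.0, "jaw": 6.5}, {"ax": 0, "ay": 0, "az": 0, "tx": 0, "ty": 0, "tz": 0, "jaw": 6.5}]'

```text
time: 2.35
tcp_pos: [0.3766, 0.2739, 0.1778]
eef_rot: [-90.2, 0.4, 7.4]
contact_force: [-0.3, -0.2, -0.7]
grip_width: 0.0653
```

play_rows --moves '[{"ax": 0, "ay": 0, "az": 0, "tx": 0.1, "ty": 0.1, "tz": -2.0, "jaw": 6.5}, {"ax": 0, "ay": 0, "az": 0, "tx": 0, "ty": 0, "tz": -2.0, "jaw": 6.5}, {"ax": 0, "ay": 0, "az": 0, "tx": 0, "ty": 0, "tz": -2.0, "jaw": 6.5}, {"ax": 0, "ay": 0, "az": 0, "tx": 0, "ty": 0, "tz": -1.0, "jaw": 6.5}, {"ax": 0, "ay": 0, "az": 0, "tx": 0, "ty": 0, "tz": 0, "jaw": 6.5}, {"ax": 0, "ay": 0, "az": 0, "tx": 0, "ty": 0, "tz": 0, "jaw": 6.5}]'

```text
time: 2.85
tcp_pos: [0.3795, 0.2748, 0.1132]
eef_rot: [-90.0, 0.0, 7.2]
contact_force: [0.2, -0.6, 0.2]
grip_width: 0.0651
```

play_rows --moves '[{"ax": 0, "ay": 0, "az": 0, "tx": 0, "ty": 0, "tz": 0, "jaw": 6.5}]'

```text
time: 2.93
tcp_pos: [0.3801, 0.2752, 0.1144]
eef_rot: [-89.9, -0.1, 7.3]
contact_force: [0.0, 0.1, 0.8]
grip_width: 0.0649
```

play_rows --moves '[{"ax": 0, "ay": 0, "az": 0, "tx": 0, "ty": 0.1, "tz": -0.8, "jaw": 6.5}, {"ax": 0, "ay": 0, "az": 0, "tx": 0, "ty": 0, "tz": 0, "jaw": 3.0}, {"ax": 0, "ay": 0, "az": 0, "tx": 0, "ty": 0, "tz": 0, "jaw": 3.0}, {"ax": 0, "ay": 0, "az": 0, "tx": 0, "ty": 0, "tz": 0, "jaw": 3.0}, {"ax": 0, "ay": 0, "az": 0, "tx": 0, "ty": 0, "tz": 0, "jaw": 3.0}, {"ax": 0, "ay": 0, "az": 0, "tx": 0, "ty": 0, "tz": 0, "jaw": 3.0}, {"ax": 0, "ay": 0, "az": 0, "tx": 0, "ty": 0, "tz": 0, "jaw": 3.0}]'

```text
time: 3.52
tcp_pos: [0.3794, 0.2761, 0.1048]
eef_rot: [-90.0, -0.0, 7.3]
contact_force: [0.4, 0.4, 1.0]
grip_width: 0.0356
```

play_rows --moves '[{"ax": 0, "ay": 0, "az": 0, "tx": 0, "ty": 0, "tz": 2, "jaw": 3.0}, {"ax": 0, "ay": 0, "az": 0, "tx": 0, "ty": 0, "tz": 4, "jaw": 3.0}, {"ax": 0, "ay": 0, "az": 0, "tx": 0, "ty": 0, "tz": 4, "jaw": 3.0}, {"ax": 0, "ay": 0, "az": 0, "tx": 0, "ty": 0, "tz": 4, "jaw": 3.0}, {"ax": 0, "ay": 0, "az": 0, "tx": 0, "ty": 0, "tz": 3, "jaw": 3.0}, {"ax": 0, "ay": 0, "az": 0, "tx": 0, "ty": 0, "tz": 1.5, "jaw": 3.0}]'

```text
time: 4.02
tcp_pos: [0.38, 0.2764, 0.2946]
eef_rot: [-89.9, -0.3, 7.3]
contact_force: [0.3, 0.4, -1.2]
grip_width: 0.0355
```

play_rows --moves '[{"ax": 0, "ay": 0, "az": 0, "tx": 1.2, "ty": -2, "tz": 0, "jaw": 3.0}, {"ax": 0, "ay": 0, "az": 0, "tx": 2, "ty": -3.2, "tz": 0, "jaw": 3.0}, {"ax": 0, "ay": 0, "az": 0, "tx": 2, "ty": -3.2, "tz": 0, "jaw": 3.0}, {"ax": 0, "ay": 0, "az": 0, "tx": 2, "ty": -3.2, "tz": 0, "jaw": 3.0}, {"ax": 0, "ay": 0, "az": 0, "tx": 2, "ty": -3.2, "tz": 0, "jaw": 3.0}, {"ax": 0, "ay": 0, "az": 0, "tx": 2, "ty": -3.2, "tz": 0, "jaw": 3.0}, {"ax": 0, "ay": 0, "az": 0, "tx": 2, "ty": -3.2, "tz": 0, "jaw": 3.0}, {"ax": 0, "ay": 0, "az": 0, "tx": 2, "ty": -3.2, "tz": 0, "jaw": 3.0}, {"ax": 0, "ay": 0, "az": 0, "tx": 1.2, "ty": -2, "tz": 0, "jaw": 3.0}, {"ax": 0, "ay": 0, "az": 0, "tx": 0.8, "ty": -1.4, "tz": 0, "jaw": 3.0}, {"ax": 0, "ay": 0, "az": 0, "tx": 0, "ty": 0, "tz": 0, "jaw": 3.0}]'

```text
time: 4.93
tcp_pos: [0.5523, -0.0045, 0.2883]
eef_rot: [-90.0, 0.1, 7.1]
contact_force: [0.4, 0.1, -1.7]
grip_width: 0.0361
```

play_rows --moves '[{"ax": 0, "ay": 0, "az": 0, "tx": 0, "ty": 0, "tz": -3, "jaw": 3.0}, {"ax": 0, "ay": 0, "az": 0, "tx": 0, "ty": 0, "tz": -3, "jaw": 3.0}, {"ax": 0, "ay": 0, "az": 0, "tx": 0, "ty": 0, "tz": -2, "jaw": 3.0}, {"ax": 0, "ay": 0, "az": 0, "tx": 0, "ty": 0, "tz": -1, "jaw": 3.0}, {"ax": 0, "ay": 0, "az": 0, "tx": 0, "ty": 0, "tz": 0, "jaw": 3.0}, {"ax": 0, "ay": 0, "az": 0, "tx": 0, "ty": 0, "tz": 0, "jaw": 3.0}]'

```text
time: 5.43
tcp_pos: [0.5512, -0.0011, 0.2003]
eef_rot: [-90.0, -0.0, 7.3]
contact_force: [0.4, -0.3, -1.0]
grip_width: 0.0355
```

```bash
python3 - <<'E'
from h import *
print([sense()["tcp_pos"].round(4) for _ in range(2)])
c=capture("scene")
cv2.imwrite("pics/s1.png",cv2.resize(c["image"][130:320,140:370,::-1],(726,600),interpolation=cv2.INTER_CUBIC))
E
```

```text
[array([ 0.5512, -0.0011,  0.2003]), array([ 0.5512, -0.0011,  0.2003])]
```

View pics/s1.png

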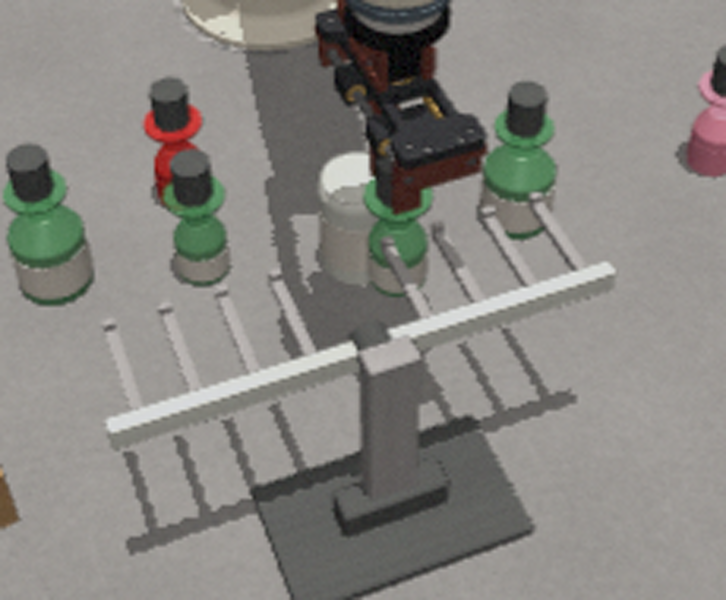

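The small bottle is held at about (397,205), in line with the inner left fork, whose prong tips are at (388,243) and (437,230). Its collar is above the lips, so I insert it.

play_rows --moves '[{"ax": 0, "ay": 0, "az": 0, "tx": 1, "ty": 0.12, "tz": 0, "jaw": 3.0}, {"ax": 0, "ay": 0, "az": 0, "tx": 1.5, "ty": 0.19, "tz": 0, "jaw": 3.0}, {"ax": 0, "ay": 0, "az": 0, "tx": 1.5, "ty": 0.19, "tz": 0, "jaw": 3.0}, {"ax": 0, "ay": 0, "az": 0, "tx": 1.5, "ty": 0.19, "tz": 0, "jaw": 3.0}, {"ax": 0, "ay": 0, "az": 0, "tx": 1.2, "ty": 0.15, "tz": 0, "jaw": 3.0}, {"ax": 0, "ay": 0, "az": 0, "tx": 0.7, "ty": 0.08, "tz": 0, "jaw": 3.0}, {"ax": 0, "ay": 0, "az": 0, "tx": 0, "ty": 0, "tz": 0, "jaw": 3.0}, {"ax": 0, "ay": 0, "az": 0, "tx": 0, "ty": 0, "tz": 0, "jaw": 3.0}]'

```text
time: 6.15
tcp_pos: [0.6257, 0.0073, 0.2007]
eef_rot: [-90.0, -0.1, 7.3]
contact_force: [-1.2, 0.1, -1.6]
grip_width: 0.0361
```

play_rows --moves '[{"ax": 0, "ay": 0, "az": 0, "tx": 0, "ty": 0, "tz": -0.5, "jaw": 3.0}, {"ax": 0, "ay": 0, "az": 0, "tx": 0, "ty": 0, "tz": -0.4, "jaw": 3.0}, {"ax": 0, "ay": 0, "az": 0, "tx": 0, "ty": 0, "tz": -0.2, "jaw": 3.0}, {"ax": 0, "ay": 0, "az": 0, "tx": 0, "ty": 0, "tz": 0, "jaw": 3.0}, {"ax": 0, "ay": 0, "az": 0, "tx": 0, "ty": 0, "tz": 0, "jaw": 3.0}]'

```text
time: 6.57
tcp_pos: [0.625, 0.0072, 0.1887]
eef_rot: [-90.0, 0.0, 7.3]
contact_force: [-0.1, 0.4, -0.4]
grip_width: 0.0353
```

play_rows --moves '[{"ax": 0, "ay": 0, "az": 0, "tx": 0, "ty": 0, "tz": -0.15, "jaw": 3.0}, {"ax": 0, "ay": 0, "az": 0, "tx": 0, "ty": 0, "tz": 0, "jaw": 4.0}, {"ax": 0, "ay": 0, "az": 0, "tx": 0, "ty": 0, "tz": 0, "jaw": 5.0}, {"ax": 0, "ay": 0, "az": 0, "tx": 0, "ty": 0, "tz": 0, "jaw": 6.0}, {"ax": 0, "ay": 0, "az": 0, "tx": 0, "ty": 0, "tz": 0, "jaw": 6.0}, {"ax": 0, "ay": 0, "az": 0, "tx": 0, "ty": 0, "tz": 0, "jaw": 6.0}]'

```text
time: 7.07
tcp_pos: [0.6255, 0.0072, 0.187]
eef_rot: [-90.0, 0.0, 7.3]
contact_force: [-0.3, -0.3, 0.0]
grip_width: 0.0594
```

play_rows --moves '[{"ax": 0, "ay": 0, "az": 0, "tx": 0, "ty": 0, "tz": 1, "jaw": 6.0}, {"ax": 0, "ay": 0, "az": 0, "tx": 0, "ty": 0, "tz": 2, "jaw": 6.0}, {"ax": 0, "ay": 0, "az": 0, "tx": 0, "ty": 0, "tz": 3, "jaw": 6.0}, {"ax": 0, "ay": 0, "az": 0, "tx": 0, "ty": 0, "tz": 3, "jaw": 6.5}, {"ax": 0, "ay": 0, "az": 0, "tx": 0, "ty": 0, "tz": 0, "jaw": 6.5}]'

```text
time: 7.48
tcp_pos: [0.6266, 0.0072, 0.2858]
eef_rot: [-90.1, -0.6, 7.3]
contact_force: [0.2, 0.4, 2.2]
grip_width: 0.0647
```

play_rows --moves '[{"ax": 0, "ay": 0, "az": 0, "tx": -1.4, "ty": -1.8, "tz": 0, "jaw": 6.5}, {"ax": 0, "ay": 0, "az": 0, "tx": -2.4, "ty": -3, "tz": 0, "jaw": 6.5}, {"ax": 0, "ay": 0, "az": 0, "tx": -2.5, "ty": -3.2, "tz": 0, "jaw": 6.5}, {"ax": 0, "ay": 0, "az": 0, "tx": -2.5, "ty": -3.2, "tz": 0, "jaw": 6.5}, {"ax": 0, "ay": 0, "az": 0, "tx": -2.5, "ty": -3.2, "tz": 0, "jaw": 6.5}, {"ax": 0, "ay": 0, "az": 0, "tx": -2.5, "ty": -3.2, "tz": -1, "jaw": 6.5}, {"ax": 0, "ay": 0, "az": 0, "tx": -2.5, "ty": -3.2, "tz": -1.5, "jaw": 6.5}, {"ax": 0, "ay": 0, "az": 0, "tx": -2.5, "ty": -3.2, "tz": -1.5, "jaw": 6.5}, {"ax": 0, "ay": 0, "az": 0, "tx": -2.5, "ty": -3.2, "tz": -1.5, "jaw": 6.5}, {"ax": 0, "ay": 0, "az": 0, "tx": -1.2, "ty": -1.5, "tz": -1, "jaw": 6.5}, {"ax": 0, "ay": 0, "az": 0, "tx": -0.8, "ty": -0.9, "tz": -0.5, "jaw": 6.5}, {"ax": 0, "ay": 0, "az": 0, "tx": 0, "ty": 0, "tz": 0, "jaw": 6.5}]'

```text
time: 8.48
tcp_pos: [0.3939, -0.2862, 0.208]
eef_rot: [-90.0, 0.1, 7.1]
contact_force: [-0.7, 0.7, -0.2]
grip_width: 0.0655
```

play_rows --moves '[{"ax": 0, "ay": 0, "az": 0, "tx": 0, "ty": 0, "tz": 0, "jaw": 6.5}]'

```text
time: 8.57
tcp_pos: [0.3956, -0.2849, 0.2095]
eef_rot: [-90.0, -0.1, 7.2]
contact_force: [-0.4, -0.3, -0.4]
grip_width: 0.0652
```

```bash
cat >> h.py <<'E'
A=np.deg2rad(7.31);O=np.array([.6787,-.0541]);EX=np.array([np.cos(A),np.sin(A)]);EY=np.array([-np.sin(A),np.cos(A)])
def bar():
    c=capture("top");W=world(c);q=(W[...,:2]-O)@np.c_[EX,EY];Z=W[...,2]
    m=(abs(q[...,0])<.007)&(abs(q[...,1])<.21)&(Z>.12)&(Z<.23)
    m&=abs(q[...,1])>.03
    f=np.polyfit(q[...,1][m],Z[m],1);r=abs(np.polyval(f,q[...,1])-Z)<.008
    f=np.polyfit(q[...,1][m&r],Z[m&r],1)
    print("bar tilt",f[0].round(4),"z0",f[1].round(4),"n",m.sum())
    for n,y in(("lo",.155),("li",.068),("ri",-.068),("ro",-.155)):
        k=(np.hypot(q[...,0]+.045,q[...,1]-y)<.03)&(Z>np.polyval(f,y)+.033)&(Z<np.polyval(f,y)+.06)
        if k.sum()>20: print(n,"cap at",((q[k].max(0)+q[k].min(0))/2).round(4),"dz",(np.median(Z[k])-np.polyval(f,y)).round(4))
    return c,W
E
python3 -c "
from h import *
bar()"
```

```text
bar tilt -0.0311 z0 0.1806 n 576
li cap at [-0.0457  0.0695] dz 0.045
```

Small bottle A is seated within 2 mm and the bar tilts -0.031, as expected. Now the right large bottle.

play_rows --moves '[{"ax": 0, "ay": 0, "az": 0, "tx": -0.2, "ty": -0.3, "tz": -1.5, "jaw": 6.5}, {"ax": 0, "ay": 0, "az": 0, "tx": 0, "ty": 0, "tz": -2.0, "jaw": 6.5}, {"ax": 0, "ay": 0, "az": 0, "tx": 0, "ty": 0, "tz": -2.0, "jaw": 6.5}, {"ax": 0, "ay": 0, "az": 0, "tx": 0, "ty": 0, "tz": -1.5, "jaw": 6.5}, {"ax": 0, "ay": 0, "az": 0, "tx": 0, "ty": 0, "tz": -0.8, "jaw": 6.5}, {"ax": 0, "ay": 0, "az": 0, "tx": 0, "ty": 0, "tz": 0, "jaw": 6.5}, {"ax": 0, "ay": 0, "az": 0, "tx": 0, "ty": 0, "tz": 0, "jaw": 6.5}]'

```text
time: 9.2
tcp_pos: [0.3942, -0.2875, 0.1317]
eef_rot: [-90.0, -0.0, 7.4]
contact_force: [0.5, -0.5, 0.0]
grip_width: 0.065
```

play_rows --moves '[{"ax": 0, "ay": 0, "az": 0, "tx": 0, "ty": 0, "tz": 0, "jaw": 6.5}]'

```text
time: 9.28
tcp_pos: [0.3943, -0.2881, 0.1325]
eef_rot: [-90.1, -0.1, 7.3]
contact_force: [0.6, 0.4, 1.0]
grip_width: 0.0648
```

play_rows --moves '[{"ax": 0, "ay": 0, "az": 0, "tx": -0.15, "ty": -0.1, "tz": -0.7, "jaw": 6.5}, {"ax": 0, "ay": 0, "az": 0, "tx": 0, "ty": 0, "tz": 0, "jaw": 3.0}, {"ax": 0, "ay": 0, "az": 0, "tx": 0, "ty": 0, "tz": 0, "jaw": 3.0}, {"ax": 0, "ay": 0, "az": 0, "tx": 0, "ty": 0, "tz": 0, "jaw": 3.0}, {"ax": 0, "ay": 0, "az": 0, "tx": 0, "ty": 0, "tz": 0, "jaw": 3.0}, {"ax": 0, "ay": 0, "az": 0, "tx": 0, "ty": 0, "tz": 0, "jaw": 3.0}, {"ax": 0, "ay": 0, "az": 0, "tx": 0, "ty": 0, "tz": 0, "jaw": 3.0}]' --grip_force 30

```text
time: 9.87
tcp_pos: [0.3918, -0.2891, 0.124]
eef_rot: [-90.0, -0.0, 7.3]
contact_force: [-0.9, -0.2, 0.7]
grip_width: 0.0358
```

play_rows --moves '[{"ax": 0, "ay": 0, "az": 0, "tx": 0, "ty": 0, "tz": 1.5, "jaw": 3.0}, {"ax": 0, "ay": 0, "az": 0, "tx": 0, "ty": 0, "tz": 3, "jaw": 3.0}, {"ax": 0, "ay": 0, "az": 0, "tx": 0, "ty": 0, "tz": 2.5, "jaw": 3.0}, {"ax": 0, "ay": 0, "az": 0, "tx": 0.7, "ty": 0.3, "tz": 1.2, "jaw": 3.0}, {"ax": 0, "ay": 0, "az": 0, "tx": 2, "ty": 0.7, "tz": 0, "jaw": 3.0}, {"ax": 0, "ay": 0, "az": 0, "tx": 3, "ty": 1.1, "tz": 0, "jaw": 3.0}, {"ax": 0, "ay": 0, "az": 0, "tx": 3.5, "ty": 1.2, "tz": 0, "jaw": 3.0}, {"ax": 0, "ay": 0, "az": 0, "tx": 3.5, "ty": 1.2, "tz": 0, "jaw": 3.0}, {"ax": 0, "ay": 0, "az": 0, "tx": 3, "ty": 1, "tz": 0, "jaw": 3.0}, {"ax": 0, "ay": 0, "az": 0, "tx": 2, "ty": 0.7, "tz": 0, "jaw": 3.0}, {"ax": 0, "ay": 0, "az": 0, "tx": 1, "ty": 0.4, "tz": 0, "jaw": 3.0}, {"ax": 0, "ay": 0, "az": 0, "tx": 0, "ty": 0, "tz": 0, "jaw": 3.0}]'

```text
time: 10.87
tcp_pos: [0.58, -0.2218, 0.204]
eef_rot: [-89.9, 0.1, 7.4]
contact_force: [-0.4, -0.7, -2.4]
grip_width: 0.0357
```

play_rows --moves '[{"ax": 0, "ay": 0, "az": 0, "tx": 0, "ty": 0, "tz": 0, "jaw": 3.0}, {"ax": 0, "ay": 0, "az": 0, "tx": 0, "ty": 0, "tz": 0, "jaw": 3.0}]'

```text
time: 11.03
tcp_pos: [0.5779, -0.2236, 0.2058]
eef_rot: [-90.0, 0.1, 7.2]
contact_force: [-0.1, -1.3, -3.1]
grip_width: 0.0354
```

play_rows --moves '[{"ax": 0, "ay": 0, "az": 0, "tx": 1, "ty": 0.13, "tz": 0, "jaw": 3.0}, {"ax": 0, "ay": 0, "az": 0, "tx": 1.5, "ty": 0.19, "tz": 0, "jaw": 3.0}, {"ax": 0, "ay": 0, "az": 0, "tx": 1.5, "ty": 0.19, "tz": 0, "jaw": 3.0}, {"ax": 0, "ay": 0, "az": 0, "tx": 1.5, "ty": 0.19, "tz": 0, "jaw": 3.0}, {"ax": 0, "ay": 0, "az": 0, "tx": 1.2, "ty": 0.15, "tz": 0, "jaw": 3.0}, {"ax": 0, "ay": 0, "az": 0, "tx": 0.7, "ty": 0.1, "tz": 0, "jaw": 3.0}, {"ax": 0, "ay": 0, "az": 0, "tx": 0, "ty": 0, "tz": 0, "jaw": 3.0}, {"ax": 0, "ay": 0, "az": 0, "tx": 0, "ty": 0, "tz": 0, "jaw": 3.0}]'

```text
time: 11.7
tcp_pos: [0.6521, -0.2141, 0.2059]
eef_rot: [-90.0, 0.0, 7.2]
contact_force: [0.3, -1.0, -3.2]
grip_width: 0.0356
```

play_rows --moves '[{"ax": 0, "ay": 0, "az": 0, "tx": 0, "ty": 0, "tz": 0, "jaw": 3.0}]'

```text
time: 11.78
tcp_pos: [0.652, -0.2141, 0.2062]
eef_rot: [-90.0, 0.0, 7.2]
contact_force: [0.1, 0.3, -2.1]
grip_width: 0.0357
```

play_rows --moves '[{"ax": 0, "ay": 0, "az": 0, "tx": 0.1, "ty": 0, "tz": -0.4, "jaw": 3.0}, {"ax": 0, "ay": 0, "az": 0, "tx": 0, "ty": 0, "tz": -0.4, "jaw": 3.0}, {"ax": 0, "ay": 0, "az": 0, "tx": 0, "ty": 0, "tz": -0.3, "jaw": 3.0}, {"ax": 0.9, "ay": 0.11, "az": 0, "tx": 0, "ty": 0, "tz": -0.3, "jaw": 3.0}, {"ax": 0.9, "ay": 0.11, "az": 0, "tx": 0, "ty": 0, "tz": -0.3, "jaw": 3.0}, {"ax": 0.9, "ay": 0.11, "az": 0, "tx": 0, "ty": 0, "tz": -0.3, "jaw": 3.0}, {"ax": 0, "ay": 0, "az": 0, "tx": 0, "ty": 0, "tz": 0, "jaw": 3.0}]'

```text
time: 12.37
tcp_pos: [0.6535, -0.2141, 0.1847]
eef_rot: [-87.2, 0.1, 7.2]
contact_force: [-0.1, -0.2, -2.1]
grip_width: 0.0355
```

play_rows --moves '[{"ax": 0, "ay": 0, "az": 0, "tx": 0, "ty": 0, "tz": 0, "jaw": 3.0}]'

```text
time: 12.45
tcp_pos: [0.6537, -0.214, 0.1854]
eef_rot: [-87.3, 0.0, 7.2]
contact_force: [-0.9, -0.1, -1.1]
grip_width: 0.0357
```

play_rows --moves '[{"ax": 0.85, "ay": 0.11, "az": 0, "tx": 0, "ty": 0, "tz": -0.3, "jaw": 3.0}, {"ax": 0.85, "ay": 0.11, "az": 0, "tx": 0, "ty": 0, "tz": -0.3, "jaw": 3.0}, {"ax": 0.85, "ay": 0.11, "az": 0, "tx": 0, "ty": 0, "tz": -0.3, "jaw": 3.0}, {"ax": 0.85, "ay": 0.11, "az": 0, "tx": 0, "ty": 0, "tz": -0.3, "jaw": 3.0}, {"ax": 0.6, "ay": 0.08, "az": 0, "tx": 0, "ty": 0, "tz": -0.2, "jaw": 3.0}, {"ax": 0, "ay": 0, "az": 0, "tx": 0, "ty": 0, "tz": 0, "jaw": 3.0}, {"ax": 0, "ay": 0, "az": 0, "tx": 0, "ty": 0, "tz": 0, "jaw": 3.0}]'

```text
time: 13.03
tcp_pos: [0.6537, -0.2139, 0.1715]
eef_rot: [-83.2, 0.0, 7.3]
contact_force: [-1.0, -0.5, -1.3]
grip_width: 0.0357
```

play_rows --moves '[{"ax": 0, "ay": 0, "az": 0, "tx": 0, "ty": 0, "tz": 0, "jaw": 3.0}]'

```text
time: 13.12
tcp_pos: [0.6537, -0.2139, 0.172]
eef_rot: [-83.3, 0.0, 7.3]
contact_force: [-0.6, -1.4, 0.2]
grip_width: 0.0357
```

```bash
python3 -c "
from h import *
bar()"
```

```text
bar tilt 0.112 z0 0.1804 n 492
li cap at [-0.0459  0.0639] dz 0.0449
```

play_rows --moves '[{"ax": 0, "ay": 0, "az": 0, "tx": 0, "ty": 0, "tz": -0.1, "jaw": 4.0}, {"ax": 0, "ay": 0, "az": 0, "tx": 0, "ty": 0, "tz": 0, "jaw": 5.0}, {"ax": 0, "ay": 0, "az": 0, "tx": 0, "ty": 0, "tz": 0, "jaw": 6.5}, {"ax": 0, "ay": 0, "az": 0, "tx": 0, "ty": 0, "tz": 0, "jaw": 6.5}, {"ax": 0, "ay": 0, "az": 0, "tx": 0, "ty": 0, "tz": 0, "jaw": 6.5}, {"ax": 0, "ay": 0, "az": 0, "tx": 0, "ty": -0.1, "tz": 1, "jaw": 6.5}, {"ax": 0, "ay": 0, "az": 0, "tx": 0, "ty": -0.25, "tz": 2, "jaw": 6.5}, {"ax": 0, "ay": 0, "az": 0, "tx": 0, "ty": -0.35, "tz": 3, "jaw": 6.5}, {"ax": 0, "ay": 0, "az": 0, "tx": 0, "ty": -0.2, "tz": 2, "jaw": 6.5}]'

```text
time: 13.92
tcp_pos: [0.6537, -0.2228, 0.254]
eef_rot: [-83.3, -0.1, 7.3]
contact_force: [-0.5, -0.1, 0.1]
grip_width: 0.0651
```

play_rows --moves '[{"ax": -3.35, "ay": -0.43, "az": 0, "tx": -1.5, "ty": 0, "tz": 2, "jaw": 6.5}, {"ax": -3.35, "ay": -0.43, "az": 0, "tx": -2.5, "ty": 0, "tz": 1, "jaw": 6.5}, {"ax": 0, "ay": 0, "az": 0, "tx": -2, "ty": 0, "tz": 0, "jaw": 6.5}, {"ax": 0, "ay": 0, "az": 0, "tx": 0, "ty": 0, "tz": 0, "jaw": 6.5}]'

```text
time: 14.25
tcp_pos: [0.5919, -0.2221, 0.285]
eef_rot: [-90.2, -0.2, 7.3]
contact_force: [0.7, -0.2, 0.5]
grip_width: 0.0649
```

```bash
python3 - <<'E'
from h import *
print(sense()["tcp_pos"],sense()["eef_rot"])
bar()
c=capture("scene")
cv2.imwrite("pics/s2.png",cv2.resize(c["image"][130:320,140:370,::-1],(726,600),interpolation=cv2.INTER_CUBIC))
E
```

```text
[ 0.59190656 -0.22213734  0.28503156] [-90.16776059  -0.21891554   7.27952052]
bar tilt 0.1037 z0 0.1808 n 495
li cap at [-0.0457  0.0639] dz 0.0442
```

View pics/s2.png

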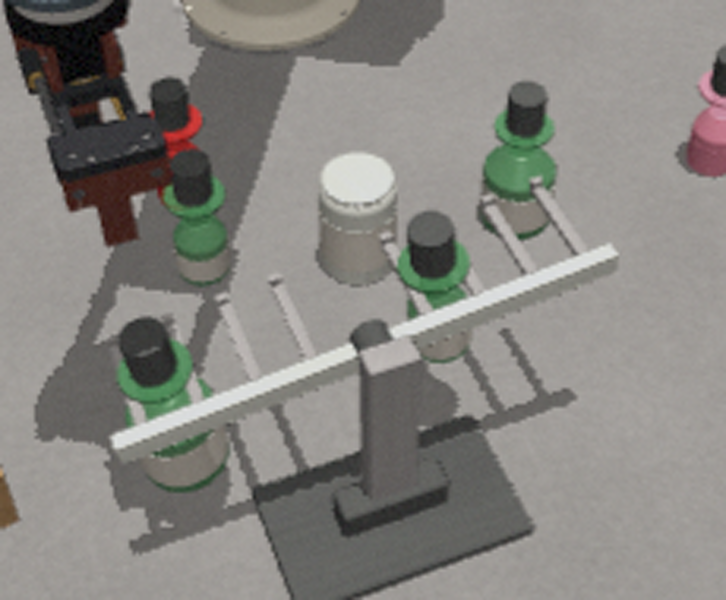

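Both bottles hang squarely: the small one at (432,265) and the large one at (155,370). Tilt is 0.104. Next is the left large bottle.

play_rows --moves '[{"ax": 0, "ay": 0, "az": 0, "tx": -0.9, "ty": 2, "tz": 0, "jaw": 6.5}, {"ax": 0, "ay": 0, "az": 0, "tx": -1.5, "ty": 3.3, "tz": 0, "jaw": 6.5}, {"ax": 0, "ay": 0, "az": 0, "tx": -1.6, "ty": 3.6, "tz": 0, "jaw": 6.5}, {"ax": 0, "ay": 0, "az": 0, "tx": -1.6, "ty": 3.6, "tz": 0, "jaw": 6.5}, {"ax": 0, "ay": 0, "az": 0, "tx": -1.6, "ty": 3.6, "tz": 0, "jaw": 6.5}, {"ax": 0, "ay": 0, "az": 0, "tx": -1.6, "ty": 3.6, "tz": 0, "jaw": 6.5}, {"ax": 0, "ay": 0, "az": 0, "tx": -1.6, "ty": 3.6, "tz": -1, "jaw": 6.5}, {"ax": 0, "ay": 0, "az": 0, "tx": -1.6, "ty": 3.6, "tz": -1.5, "jaw": 6.5}, {"ax": 0, "ay": 0, "az": 0, "tx": -1.6, "ty": 3.6, "tz": -1.5, "jaw": 6.5}, {"ax": 0, "ay": 0, "az": 0, "tx": -1.6, "ty": 3.6, "tz": -1.5, "jaw": 6.5}, {"ax": 0, "ay": 0, "az": 0, "tx": -1.2, "ty": 2.6, "tz": -1.5, "jaw": 6.5}, {"ax": 0, "ay": 0, "az": 0, "tx": -0.65, "ty": 1.3, "tz": -0.8, "jaw": 6.5}]'

```text
time: 15.35
tcp_pos: [0.4225, 0.1591, 0.2013]
eef_rot: [-89.9, 0.2, 7.4]
contact_force: [0.0, -0.4, -0.0]
grip_width: 0.0649
```

play_rows --moves '[{"ax": 0, "ay": 0, "az": 0, "tx": 0, "ty": 0, "tz": 0, "jaw": 6.5}, {"ax": 0, "ay": 0, "az": 0, "tx": 0, "ty": 0, "tz": 0, "jaw": 6.5}]'

```text
time: 15.52
tcp_pos: [0.424, 0.1568, 0.2029]
eef_rot: [-90.0, 0.1, 7.4]
contact_force: [0.1, 0.6, 0.3]
grip_width: 0.0652
```

play_rows --moves '[{"ax": 0, "ay": 0, "az": 0, "tx": -0.1, "ty": 0, "tz": -1.5, "jaw": 6.5}, {"ax": 0, "ay": 0, "az": 0, "tx": 0, "ty": 0, "tz": -2.0, "jaw": 6.5}, {"ax": 0, "ay": 0, "az": 0, "tx": 0, "ty": 0, "tz": -2.0, "jaw": 6.5}, {"ax": 0, "ay": 0, "az": 0, "tx": 0, "ty": 0, "tz": -1, "jaw": 6.5}, {"ax": 0, "ay": 0, "az": 0, "tx": 0, "ty": 0, "tz": -0.5, "jaw": 6.5}, {"ax": 0, "ay": 0, "az": 0, "tx": 0, "ty": 0, "tz": 0, "jaw": 6.5}, {"ax": 0, "ay": 0, "az": 0, "tx": 0, "ty": 0, "tz": 0, "jaw": 6.5}]'

```text
time: 16.1
tcp_pos: [0.4236, 0.1559, 0.1344]
eef_rot: [-90.0, -0.1, 7.2]
contact_force: [-0.8, -0.2, 0.1]
grip_width: 0.0653
```

play_rows --moves '[{"ax": 0, "ay": 0, "az": 0, "tx": 0, "ty": 0, "tz": 0, "jaw": 6.5}]'

```text
time: 16.18
tcp_pos: [0.4237, 0.1562, 0.1349]
eef_rot: [-90.0, -0.1, 7.3]
contact_force: [0.1, -0.0, 0.1]
grip_width: 0.0652
```

play_rows --moves '[{"ax": 0, "ay": 0, "az": 0, "tx": -0.15, "ty": 0.12, "tz": -0.95, "jaw": 6.5}, {"ax": 0, "ay": 0, "az": 0, "tx": 0, "ty": 0, "tz": 0, "jaw": 6.5}, {"ax": 0, "ay": 0, "az": 0, "tx": 0, "ty": 0, "tz": 0, "jaw": 3.0}, {"ax": 0, "ay": 0, "az": 0, "tx": 0, "ty": 0, "tz": 0, "jaw": 3.0}, {"ax": 0, "ay": 0, "az": 0, "tx": 0, "ty": 0, "tz": 0, "jaw": 3.0}, {"ax": 0, "ay": 0, "az": 0, "tx": 0, "ty": 0, "tz": 0, "jaw": 3.0}, {"ax": 0, "ay": 0, "az": 0, "tx": 0, "ty": 0, "tz": 0, "jaw": 3.0}, {"ax": 0, "ay": 0, "az": 0, "tx": 0, "ty": 0, "tz": 0, "jaw": 3.0}]'

```text
time: 16.85
tcp_pos: [0.4215, 0.1574, 0.124]
eef_rot: [-90.0, -0.0, 7.3]
contact_force: [-0.1, -0.3, 0.9]
grip_width: 0.0357
```

```bash
python3 -c "
from h import *
bar()"
```

```text
bar tilt 0.1028 z0 0.1804 n 570
li cap at [-0.0456  0.0639] dz 0.0449
ro cap at [-0.0451 -0.1565] dz 0.0451
```

play_rows --moves '[{"ax": 0, "ay": 0, "az": 0, "tx": 0, "ty": 0, "tz": 1.5, "jaw": 3.0}, {"ax": 0, "ay": 0, "az": 0, "tx": 0, "ty": 0, "tz": 3, "jaw": 3.0}, {"ax": 0, "ay": 0, "az": 0, "tx": 0, "ty": 0, "tz": 3, "jaw": 3.0}, {"ax": 0, "ay": 0, "az": 0, "tx": 0.7, "ty": -0.5, "tz": 1.7, "jaw": 3.0}, {"ax": 1, "ay": 0.13, "az": 0, "tx": 2, "ty": -1.3, "tz": 0, "jaw": 3.0}, {"ax": 1, "ay": 0.13, "az": 0, "tx": 3, "ty": -1.9, "tz": 0, "jaw": 3.0}, {"ax": 1, "ay": 0.13, "az": 0, "tx": 3, "ty": -1.9, "tz": 0, "jaw": 3.0}, {"ax": 1, "ay": 0.13, "az": 0, "tx": 2, "ty": -1.3, "tz": 0, "jaw": 3.0}, {"ax": 1, "ay": 0.13, "az": 0, "tx": 1.2, "ty": -0.7, "tz": 0, "jaw": 3.0}, {"ax": 0.85, "ay": 0.1, "az": 0, "tx": 0, "ty": 0, "tz": 0, "jaw": 3.0}, {"ax": 0, "ay": 0, "az": 0, "tx": 0, "ty": 0, "tz": 0, "jaw": 3.0}, {"ax": 0, "ay": 0, "az": 0, "tx": 0, "ty": 0, "tz": 0, "jaw": 3.0}]'

```text
time: 17.9
tcp_pos: [0.5397, 0.0815, 0.2153]
eef_rot: [-84.1, 0.1, 7.3]
contact_force: [0.5, -0.6, -2.9]
grip_width: 0.0355
```

play_rows --moves '[{"ax": 0, "ay": 0, "az": 0, "tx": 0, "ty": 0, "tz": 0, "jaw": 3.0}, {"ax": 0, "ay": 0, "az": 0, "tx": 0, "ty": 0, "tz": 0, "jaw": 3.0}]'

```text
time: 18.07
tcp_pos: [0.5398, 0.0822, 0.2162]
eef_rot: [-84.1, -0.0, 7.4]
contact_force: [0.3, 0.5, -2.1]
grip_width: 0.0357
```

On target, so I insert it.

play_rows --moves '[{"ax": 0, "ay": 0, "az": 0, "tx": 1, "ty": 0.12, "tz": 0.05, "jaw": 3.0}, {"ax": 0, "ay": 0, "az": 0, "tx": 1.5, "ty": 0.18, "tz": 0, "jaw": 3.0}, {"ax": 0, "ay": 0, "az": 0, "tx": 1.5, "ty": 0.18, "tz": 0, "jaw": 3.0}, {"ax": 0, "ay": 0, "az": 0, "tx": 1.5, "ty": 0.18, "tz": 0, "jaw": 3.0}, {"ax": 0, "ay": 0, "az": 0, "tx": 1.2, "ty": 0.15, "tz": 0, "jaw": 3.0}, {"ax": 0, "ay": 0, "az": 0, "tx": 0.8, "ty": 0.1, "tz": 0, "jaw": 3.0}, {"ax": 0, "ay": 0, "az": 0, "tx": 0, "ty": 0, "tz": 0, "jaw": 3.0}, {"ax": 0, "ay": 0, "az": 0, "tx": 0, "ty": 0, "tz": 0, "jaw": 3.0}]'

```text
time: 18.73
tcp_pos: [0.615, 0.091, 0.2163]
eef_rot: [-84.1, 0.0, 7.3]
contact_force: [0.3, -0.0, -3.0]
grip_width: 0.0354
```

play_rows --moves '[{"ax": 0, "ay": 0, "az": 0, "tx": 0, "ty": 0, "tz": 0, "jaw": 3.0}]'

```text
time: 18.82
tcp_pos: [0.6148, 0.0908, 0.2166]
eef_rot: [-84.1, 0.0, 7.3]
contact_force: [-0.6, -0.5, -2.8]
grip_width: 0.0356
```

play_rows --moves '[{"ax": 0, "ay": 0, "az": 0, "tx": 0, "ty": 0.04, "tz": -0.4, "jaw": 3.0}, {"ax": 0, "ay": 0, "az": 0, "tx": 0, "ty": 0.04, "tz": -0.4, "jaw": 3.0}, {"ax": 0, "ay": 0, "az": 0, "tx": 0, "ty": 0.02, "tz": -0.2, "jaw": 3.0}, {"ax": -1.1, "ay": -0.14, "az": 0, "tx": 0, "ty": 0.03, "tz": -0.3, "jaw": 3.0}, {"ax": -1.1, "ay": -0.14, "az": 0, "tx": 0, "ty": 0.03, "tz": -0.3, "jaw": 3.0}, {"ax": -1.1, "ay": -0.14, "az": 0, "tx": 0, "ty": 0.03, "tz": -0.3, "jaw": 3.0}, {"ax": 0, "ay": 0, "az": 0, "tx": 0, "ty": 0, "tz": 0, "jaw": 3.0}, {"ax": 0, "ay": 0, "az": 0, "tx": 0, "ty": 0, "tz": 0, "jaw": 3.0}]'

```text
time: 19.48
tcp_pos: [0.6152, 0.0931, 0.1972]
eef_rot: [-87.4, 0.0, 7.3]
contact_force: [-0.2, 0.7, -1.8]
grip_width: 0.0355
```

```bash
python3 -c "
from h import *
bar()"
```

```text
bar tilt 0.0542 z0 0.1809 n 338
li cap at [-0.0468  0.0632] dz 0.0451
ro cap at [-0.0445 -0.1554] dz 0.0447
```

play_rows --moves '[{"ax": -1.1, "ay": -0.14, "az": 0, "tx": 0, "ty": 0.02, "tz": -0.3, "jaw": 3.0}, {"ax": -1.1, "ay": -0.14, "az": 0, "tx": 0, "ty": 0.02, "tz": -0.3, "jaw": 3.0}, {"ax": -1.1, "ay": -0.14, "az": 0, "tx": 0, "ty": 0.02, "tz": -0.3, "jaw": 3.0}, {"ax": -1.1, "ay": -0.14, "az": 0, "tx": 0, "ty": 0.02, "tz": -0.3, "jaw": 3.0}, {"ax": 0, "ay": 0, "az": 0, "tx": 0, "ty": 0, "tz": 0, "jaw": 3.0}, {"ax": 0, "ay": 0, "az": 0, "tx": 0, "ty": 0, "tz": 0, "jaw": 3.0}, {"ax": 0, "ay": 0, "az": 0, "tx": 0, "ty": 0, "tz": 0, "jaw": 3.0}]'

```text
time: 20.12
tcp_pos: [0.6152, 0.0937, 0.1854]
eef_rot: [-91.8, 0.0, 7.3]
contact_force: [-0.5, 1.3, -0.8]
grip_width: 0.0359
```

```bash
python3 -c "
from h import *
bar()"
```

```text
bar tilt -0.0228 z0 0.1806 n 404
li cap at [-0.0463  0.0687] dz 0.0445
ro cap at [-0.045  -0.1526] dz 0.045
```

play_rows --moves '[{"ax": 0, "ay": 0, "az": 0, "tx": 0, "ty": 0, "tz": -0.1, "jaw": 3.0}, {"ax": 0, "ay": 0, "az": 0, "tx": 0, "ty": 0, "tz": 0, "jaw": 4.0}, {"ax": 0, "ay": 0, "az": 0, "tx": 0, "ty": 0, "tz": 0, "jaw": 5.0}, {"ax": 0, "ay": 0, "az": 0, "tx": 0, "ty": 0, "tz": 0, "jaw": 6.5}, {"ax": 0, "ay": 0, "az": 0, "tx": 0, "ty": 0, "tz": 0, "jaw": 6.5}, {"ax": 0, "ay": 0, "az": 0, "tx": 0, "ty": 0, "tz": 0, "jaw": 6.5}, {"ax": 0, "ay": 0, "az": 0, "tx": 0, "ty": 0, "tz": 1, "jaw": 6.5}, {"ax": 0, "ay": 0, "az": 0, "tx": 0, "ty": 0.05, "tz": 2, "jaw": 6.5}, {"ax": 0, "ay": 0, "az": 0, "tx": 0, "ty": 0.1, "tz": 3, "jaw": 6.5}, {"ax": 1.8, "ay": 0.23, "az": 0, "tx": 0, "ty": 0, "tz": 3, "jaw": 6.5}, {"ax": 0, "ay": 0, "az": 0, "tx": -1.5, "ty": -1, "tz": 1, "jaw": 6.5}, {"ax": 0, "ay": 0, "az": 0, "tx": -2.5, "ty": -2.5, "tz": 0, "jaw": 6.5}]'

```text
time: 21.17
tcp_pos: [0.5768, 0.0611, 0.2884]
eef_rot: [-90.0, -0.4, 7.4]
contact_force: [0.4, -0.5, 0.5]
grip_width: 0.0649
```

play_rows --moves '[{"ax": 0, "ay": 0, "az": 0, "tx": -1, "ty": -1, "tz": 0, "jaw": 6.5}, {"ax": 0, "ay": 0, "az": 0, "tx": 0, "ty": 0, "tz": 0, "jaw": 6.5}, {"ax": 0, "ay": 0, "az": 0, "tx": 0, "ty": 0, "tz": 0, "jaw": 6.5}]'

```text
time: 21.42
tcp_pos: [0.5654, 0.0495, 0.2857]
eef_rot: [-90.0, -0.1, 7.2]
contact_force: [-0.4, 0.6, -0.5]
grip_width: 0.0651
```

```bash
python3 - <<'E'
from h import *
bar()
c=capture("scene")
cv2.imwrite("pics/s3.png",cv2.resize(c["image"][130:320,140:370,::-1],(726,600),interpolation=cv2.INTER_CUBIC))
E
```

```text
bar tilt -0.0355 z0 0.1807 n 287
ro cap at [-0.0448 -0.1525] dz 0.0443
```

View pics/s3.png

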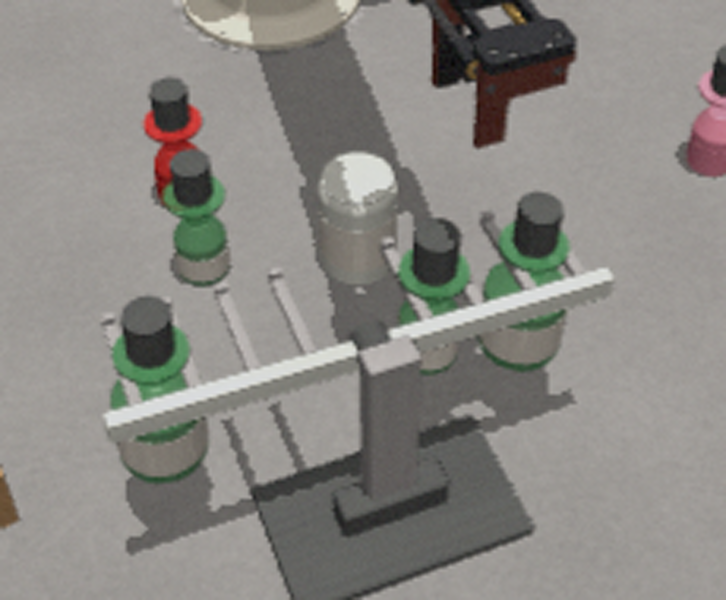

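Three bottles hang well, at (150,340), (437,250) and (537,230). The last small bottle is the green one at (195,220).

play_rows --moves '[{"ax": 0, "ay": 0, "az": 0, "tx": -1.2, "ty": -1.6, "tz": 0, "jaw": 6.5}, {"ax": 0, "ay": 0, "az": 0, "tx": -2, "ty": -2.6, "tz": 0, "jaw": 6.5}, {"ax": 0, "ay": 0, "az": 0, "tx": -2.2, "ty": -2.9, "tz": -1, "jaw": 6.5}, {"ax": 0, "ay": 0, "az": 0, "tx": -2.2, "ty": -2.9, "tz": -1.5, "jaw": 6.5}, {"ax": 0, "ay": 0, "az": 0, "tx": -2.2, "ty": -2.9, "tz": -1.5, "jaw": 6.5}, {"ax": 0, "ay": 0, "az": 0, "tx": -2.2, "ty": -2.9, "tz": -1.5, "jaw": 6.5}, {"ax": 0, "ay": 0, "az": 0, "tx": -1.8, "ty": -2.3, "tz": -1.5, "jaw": 6.5}, {"ax": 0, "ay": 0, "az": 0, "tx": -1, "ty": -1.2, "tz": -1, "jaw": 6.5}, {"ax": 0, "ay": 0, "az": 0, "tx": -0.6, "ty": -0.7, "tz": -0.5, "jaw": 6.5}, {"ax": 0, "ay": 0, "az": 0, "tx": 0, "ty": 0, "tz": 0, "jaw": 6.5}, {"ax": 0, "ay": 0, "az": 0, "tx": 0, "ty": 0, "tz": 0, "jaw": 6.5}, {"ax": 0, "ay": 0, "az": 0, "tx": 0, "ty": 0, "tz": 0, "jaw": 6.5}]'

```text
time: 22.52
tcp_pos: [0.4124, -0.1496, 0.2001]
eef_rot: [-90.1, -0.1, 7.4]
contact_force: [0.4, -0.0, -0.6]
grip_width: 0.0654
```

play_rows --moves '[{"ax": 0, "ay": 0, "az": 0, "tx": -0.1, "ty": -0.1, "tz": -1.5, "jaw": 6.5}, {"ax": 0, "ay": 0, "az": 0, "tx": 0, "ty": 0, "tz": -2.2, "jaw": 6.5}, {"ax": 0, "ay": 0, "az": 0, "tx": 0, "ty": 0, "tz": -2.2, "jaw": 6.5}, {"ax": 0, "ay": 0, "az": 0, "tx": 0, "ty": 0, "tz": -1.8, "jaw": 6.5}, {"ax": 0, "ay": 0, "az": 0, "tx": 0, "ty": 0, "tz": -1, "jaw": 6.5}, {"ax": 0, "ay": 0, "az": 0, "tx": 0, "ty": 0, "tz": 0, "jaw": 6.5}, {"ax": 0, "ay": 0, "az": 0, "tx": 0, "ty": 0, "tz": 0, "jaw": 6.5}]'

```text
time: 23.1
tcp_pos: [0.4109, -0.1508, 0.113]
eef_rot: [-90.0, -0.0, 7.3]
contact_force: [0.2, 0.5, 0.9]
grip_width: 0.0651
```

play_rows --moves '[{"ax": 0, "ay": 0, "az": 0, "tx": 0, "ty": 0, "tz": 0, "jaw": 6.5}]'

```text
time: 23.18
tcp_pos: [0.4113, -0.1513, 0.114]
eef_rot: [-90.1, -0.1, 7.3]
contact_force: [-0.4, -0.6, -0.2]
grip_width: 0.0643
```

play_rows --moves '[{"ax": 0, "ay": 0, "az": 0, "tx": 0, "ty": 0, "tz": -0.85, "jaw": 6.5}, {"ax": 0, "ay": 0, "az": 0, "tx": 0, "ty": 0, "tz": 0, "jaw": 6.5}, {"ax": 0, "ay": 0, "az": 0, "tx": 0, "ty": 0, "tz": 0, "jaw": 3.0}, {"ax": 0, "ay": 0, "az": 0, "tx": 0, "ty": 0, "tz": 0, "jaw": 3.0}, {"ax": 0, "ay": 0, "az": 0, "tx": 0, "ty": 0, "tz": 0, "jaw": 3.0}, {"ax": 0, "ay": 0, "az": 0, "tx": 0, "ty": 0, "tz": 0, "jaw": 3.0}, {"ax": 0, "ay": 0, "az": 0, "tx": 0, "ty": 0, "tz": 0, "jaw": 3.0}, {"ax": 0, "ay": 0, "az": 0, "tx": 0, "ty": 0, "tz": 0, "jaw": 3.0}]' --grip_force 25

```text
time: 23.85
tcp_pos: [0.4105, -0.1513, 0.104]
eef_rot: [-90.1, -0.0, 7.3]
contact_force: [0.6, 0.0, 0.1]
grip_width: 0.0358
```

```bash
python3 -c "
from h import *
bar()"
```

```text
bar tilt -0.0382 z0 0.1802 n 580
lo cap at [-0.0451  0.155 ] dz 0.0457
li cap at [-0.0458  0.0697] dz 0.0449
ro cap at [-0.0451 -0.1521] dz 0.0444
```

play_rows --moves '[{"ax": 0, "ay": 0, "az": 0, "tx": 0, "ty": 0, "tz": 1.5, "jaw": 3.0}, {"ax": 0, "ay": 0, "az": 0, "tx": 0, "ty": 0, "tz": 3, "jaw": 3.0}, {"ax": 0, "ay": 0, "az": 0, "tx": 0, "ty": 0, "tz": 3, "jaw": 3.0}, {"ax": 0, "ay": 0, "az": 0, "tx": 1, "ty": 0.1, "tz": 1.6, "jaw": 3.0}, {"ax": 0, "ay": 0, "az": 0, "tx": 2.5, "ty": 0.25, "tz": 0.75, "jaw": 3.0}, {"ax": 0, "ay": 0, "az": 0, "tx": 3.5, "ty": 0.35, "tz": 0, "jaw": 3.0}, {"ax": 0, "ay": 0, "az": 0, "tx": 3.5, "ty": 0.35, "tz": 0, "jaw": 3.0}, {"ax": 0, "ay": 0, "az": 0, "tx": 2.7, "ty": 0.25, "tz": 0, "jaw": 3.0}, {"ax": 0, "ay": 0, "az": 0, "tx": 1.7, "ty": 0.1, "tz": 0, "jaw": 3.0}, {"ax": 0, "ay": 0, "az": 0, "tx": 0.8, "ty": 0.05, "tz": 0, "jaw": 3.0}, {"ax": 0, "ay": 0, "az": 0, "tx": 0, "ty": 0, "tz": 0, "jaw": 3.0}, {"ax": 0, "ay": 0, "az": 0, "tx": 0, "ty": 0, "tz": 0, "jaw": 3.0}]'

```text
time: 24.9
tcp_pos: [0.5668, -0.1368, 0.2019]
eef_rot: [-90.0, 0.1, 7.3]
contact_force: [-0.2, -0.7, -1.6]
grip_width: 0.0355
```

play_rows --moves '[{"ax": 0, "ay": 0, "az": 0, "tx": 0, "ty": 0, "tz": 0, "jaw": 3.0}]'

```text
time: 24.98
tcp_pos: [0.5666, -0.137, 0.2026]
eef_rot: [-90.1, 0.0, 7.3]
contact_force: [-0.5, -2.1, -1.4]
grip_width: 0.0356
```

play_rows --moves '[{"ax": 0, "ay": 0, "az": 0, "tx": 1, "ty": 0.1, "tz": 0, "jaw": 3.0}, {"ax": 0, "ay": 0, "az": 0, "tx": 1.5, "ty": 0.17, "tz": 0, "jaw": 3.0}, {"ax": 0, "ay": 0, "az": 0, "tx": 1.5, "ty": 0.17, "tz": 0, "jaw": 3.0}, {"ax": 0, "ay": 0, "az": 0, "tx": 1.5, "ty": 0.17, "tz": 0, "jaw": 3.0}, {"ax": 0, "ay": 0, "az": 0, "tx": 1.3, "ty": 0.12, "tz": 0, "jaw": 3.0}, {"ax": 0, "ay": 0, "az": 0, "tx": 0.8, "ty": 0.1, "tz": 0, "jaw": 3.0}, {"ax": 0, "ay": 0, "az": 0, "tx": 0, "ty": 0, "tz": 0, "jaw": 3.0}, {"ax": 0, "ay": 0, "az": 0, "tx": 0, "ty": 0, "tz": 0, "jaw": 3.0}]'

```text
time: 25.65
tcp_pos: [0.6428, -0.1287, 0.2025]
eef_rot: [-90.1, 0.0, 7.3]
contact_force: [-0.5, -0.2, -1.5]
grip_width: 0.0354
```

play_rows --moves '[{"ax": 0, "ay": 0, "az": 0, "tx": 0, "ty": 0, "tz": -0.5, "jaw": 3.0}, {"ax": 0, "ay": 0, "az": 0, "tx": 0, "ty": 0, "tz": -0.4, "jaw": 3.0}, {"ax": 0, "ay": 0, "az": 0, "tx": 0, "ty": 0, "tz": -0.2, "jaw": 3.0}, {"ax": 0, "ay": 0, "az": 0, "tx": 0, "ty": 0, "tz": -0.1, "jaw": 3.0}, {"ax": 0, "ay": 0, "az": 0, "tx": 0, "ty": 0, "tz": 0, "jaw": 3.0}, {"ax": 0, "ay": 0, "az": 0, "tx": 0, "ty": 0, "tz": 0, "jaw": 3.0}]'

```text
time: 26.15
tcp_pos: [0.6432, -0.1285, 0.1904]
eef_rot: [-90.0, 0.0, 7.3]
contact_force: [-0.4, -0.2, -1.3]
grip_width: 0.0359
```

```bash
python3 -c "
from h import *
bar()"
```

```text
bar tilt -0.0144 z0 0.1802 n 283
lo cap at [-0.0449  0.1548] dz 0.045
li cap at [-0.0459  0.0685] dz 0.0452
```

Lower a little more, then release and back off.

play_rows --moves '[{"ax": 0, "ay": 0, "az": 0, "tx": 0, "ty": 0, "tz": -0.1, "jaw": 3.0}, {"ax": 0, "ay": 0, "az": 0, "tx": 0, "ty": 0, "tz": 0, "jaw": 3.0}, {"ax": 0, "ay": 0, "az": 0, "tx": 0, "ty": 0, "tz": 0, "jaw": 4.0}, {"ax": 0, "ay": 0, "az": 0, "tx": 0, "ty": 0, "tz": 0, "jaw": 5.0}, {"ax": 0, "ay": 0, "az": 0, "tx": 0, "ty": 0, "tz": 0, "jaw": 6.5}, {"ax": 0, "ay": 0, "az": 0, "tx": 0, "ty": 0, "tz": 0, "jaw": 6.5}, {"ax": 0, "ay": 0, "az": 0, "tx": 0, "ty": 0, "tz": 0, "jaw": 6.5}, {"ax": 0, "ay": 0, "az": 0, "tx": 0, "ty": 0, "tz": 1, "jaw": 6.5}, {"ax": 0, "ay": 0, "az": 0, "tx": 0, "ty": 0, "tz": 2, "jaw": 6.5}, {"ax": 0, "ay": 0, "az": 0, "tx": 0, "ty": 0, "tz": 3, "jaw": 6.5}, {"ax": 0, "ay": 0, "az": 0, "tx": 0, "ty": 0, "tz": 3, "jaw": 6.5}, {"ax": 0, "ay": 0, "az": 0, "tx": -1.5, "ty": 0, "tz": 1, "jaw": 6.5}]'

```text
time: 27.2
tcp_pos: [0.63, -0.1285, 0.2944]
eef_rot: [-90.2, -0.3, 7.3]
contact_force: [0.9, -1.6, 0.5]
grip_width: 0.0652
```

play_rows --moves '[{"ax": 0, "ay": 0, "az": 0, "tx": -3, "ty": 0, "tz": 0, "jaw": 6.5}, {"ax": 0, "ay": 0, "az": 0, "tx": -3.5, "ty": 0, "tz": 0, "jaw": 6.5}, {"ax": 0, "ay": 0, "az": 0, "tx": -3.5, "ty": 0, "tz": 0, "jaw": 6.5}, {"ax": 0, "ay": 0, "az": 0, "tx": -3.5, "ty": 0, "tz": 0, "jaw": 6.5}, {"ax": 0, "ay": 0, "az": 0, "tx": -3.5, "ty": 0, "tz": 0, "jaw": 6.5}, {"ax": 0, "ay": 0, "az": 0, "tx": -2, "ty": 0, "tz": 0, "jaw": 6.5}, {"ax": 0, "ay": 0, "az": 0, "tx": 0, "ty": 0, "tz": 0, "jaw": 6.5}, {"ax": 0, "ay": 0, "az": 0, "tx": 0, "ty": 0, "tz": 0, "jaw": 6.5}, {"ax": 0, "ay": 0, "az": 0, "tx": 0, "ty": 0, "tz": 0, "jaw": 6.5}, {"ax": 0, "ay": 0, "az": 0, "tx": 0, "ty": 0, "tz": 0, "jaw": 6.5}, {"ax": 0, "ay": 0, "az": 0, "tx": 0, "ty": 0, "tz": 0, "jaw": 6.5}, {"ax": 0, "ay": 0, "az": 0, "tx": 0, "ty": 0, "tz": 0, "jaw": 6.5}]'

```text
time: 28.2
tcp_pos: [0.439, -0.1285, 0.2888]
eef_rot: [-90.0, 0.1, 7.3]
contact_force: [-0.2, 0.1, 0.6]
grip_width: 0.0653
```

```bash
python3 - <<'E'
from h import *
for _ in range(3): bar()
c=capture("scene")
cv2.imwrite("pics/s4.png",cv2.resize(c["image"][130:320,140:370,::-1],(726,600),interpolation=cv2.INTER_CUBIC))
E
```

```text
bar tilt -0.0068 z0 0.1804 n 574
lo cap at [-0.0437  0.1544] dz 0.0455
li cap at [-0.0454  0.0683] dz 0.0458
ri cap at [-0.0436 -0.0677] dz 0.0459
ro cap at [-0.0451 -0.1533] dz 0.0457
bar tilt -0.0083 z0 0.1805 n 575
lo cap at [-0.044  0.154] dz 0.0456
li cap at [-0.0452  0.0683] dz 0.0454
ri cap at [-0.0441 -0.0675] dz 0.0445
ro cap at [-0.0447 -0.1535] dz 0.0451
bar tilt -0.0069 z0 0.1803 n 566
lo cap at [-0.0439  0.1544] dz 0.0453
li cap at [-0.0461  0.0684] dz 0.0447
ri cap at [-0.0436 -0.0677] dz 0.0448
ro cap at [-0.0446 -0.1533] dz 0.0454
```

View pics/s4.png

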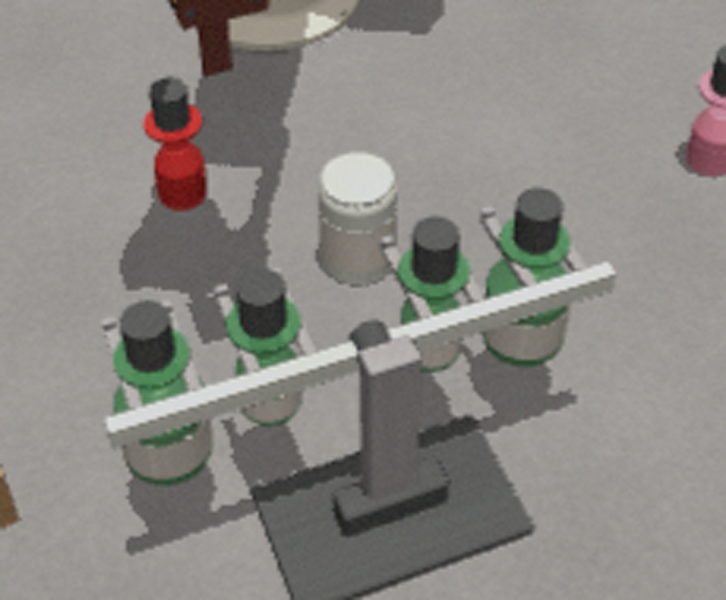

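```bash
python3 -c "
from h import *
print(hand_in())"
```

```text
the job is handed in; nothing more can be done
None
```

All four bottles hang by their collars and the bar is close to level. The job was handed in at about 28.5 s of the 72 s allowed.

- **Order:** small on inner left, large on outer right, large on outer left, small on inner right. Left and right alternated throughout. The tilt I measured never passed 0.112 rad, against stops at ±0.26.
- **Final tilt:** about -0.007 rad (0.4°), with the left side roughly 1 mm low at the outer fork. It held steady over three readings, and I did not correct it.
- **Seating:** every cap top sits 45 mm above its fork, and every cap centre is within about 2 mm of the fork seat. The last picture shows all four collars on their prongs and the gripper clear.
- **Left alone:** I did not reach for the tin, carton, tape, or the red and pink bottles. The tin, the red bottle and the pink bottle look unmoved in the last picture. The carton and tape were not re-measured at the end.
- **Disagreement:** with three bottles hung, the tilt read -0.036 to -0.038 rad against about -0.031 expected. That small offset stayed in the final reading.

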